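# Set the core-length gauge to its red stop

## Task

Set the core-length gauge to its red stop: with a fingertip press down the orange brake button in the middle of the black slider to free its brake, and keeping it pressed push the slider along its rods until it stands against the red stop collar. Then let the button come back up so that the brake holds the slider there. Nothing is to be picked up, and the loose things round the gauge must stay where they lie.

Things in the scene. Friction and masses are not known exactly. Their poses are not given: they have to be found in the camera images.
- gauge: core-length gauge, fixed to the table: an aluminium plate 128 x 430 x 12 mm with two steel rods (12 mm thick, 36 mm apart, axes 34 mm above the table) running along the gauge's own y axis between dark end blocks 52 mm high; behind the rods (own +x side) a steel V trough for core tubes with a dark anvil 68 mm high at its -y end. Origin: on the table, below the middle of the rods; own z up.
- slider (a joint): position (m) of the black slider along the gauge's own y axis; 0 = the middle of the rods, range -0.15 to 0.15. With the brake free it moves with less than 2 N and stays where it is left; with the brake on (button up) it resists with about 35 N. It does not leave the rods.
- slider_mid (a point): centre of the slider, on the rod axes, 34 mm above the table. The slider is a black block 58 mm (across the rods) x 64 mm (along the rods); its lower body reaches 44 mm above the table. At both ends along the rods stands a cheek 7 mm thick that reaches 67 mm above the table, with the button between them (50 mm free between the cheeks). A thin aluminium jaw reaches from it over the trough (own +x side), to 63 mm above the table.
- button_top (a point): centre of the top face of the orange ribbed brake button, 42 mm across x 47 mm along the rods, in the middle of the slider; 60 mm above the table when up, so 7 mm below the tops of the cheeks. It moves with the slider, and straight down when pressed.
- brake_button (a joint): how far the brake button is pressed down (m): about 0 = up, brake on; 0.009 = fully down at its end stop. A spring pushes back with about 8 N at 0.003 m and 12 N at 0.009 m and returns it to 0. The brake slackens as it goes down and is quite free from 0.004 m on.
- red_stop_mid (a point): centre of the red stop collar, on the rod axes, 34 mm above the table: a block 56 mm across x 12 mm along the rods, 46 mm high above the table with a screw head to 50 mm, clamped on the rods to one side of the slider. The slider meets it when their centres are 38 mm apart.
- blue_stop_mid (a point): centre of the blue stop collar, the same size, clamped on the rods to the other side of the slider (for another core size; not wanted now).
- core_tube: loose brown card tube 30 x 160 x 30 mm lying on the table in front of the gauge; origin at the middle of its underside
- marker_pen: loose blue marker pen 18 x 136 x 18 mm lying in front of the gauge; origin at the middle of its underside
- seal_box: loose cream carton 62 x 92 x 35 mm beyond the right end of the gauge; origin at the middle of its underside
- spare_knob: loose black star knob 41 x 40 x 32 mm beyond the left end of the gauge; origin at the middle of its underside

How it is judged:
By the outcome, as a careful person would: the job done as asked, in the order asked, and still so for the second after the job is handed in, with the robot touching nothing.
It also fails if it takes over 34 s, if anything falls off the work surface, if the arm or the gripper's body presses on something with over 40 N, if the wrist force passes 120 N, or if a joint passes its speed limit or range.

## Robot

A 6-joint arm with a two-finger parallel gripper is mounted at the origin on a cart in front of the work surface, level with it; the furniture and walls round the work are solid. World frame = base frame: x ahead of the robot, y to its left, z up, the work surface at z = 0. Lengths are in m, angles in rad, forces in N, time in s.
With the tool pointing down it reaches from about 0.275 to 0.975 m from the base axis. Payload 8.4 kg.
Tool frame: the origin (TCP) lies midway between the tips of the shut fingers; the grasp point (between the pads) lies 19 mm behind it (grasp_offset is the distance from the TCP to the grasp point, in m); z points along the fingers, y is the line along which they close (so a half turn about z gives the same grasp; the last joint's range is limited). The gripper opens to 92 mm and grips with 3 to 60 N. Pads are 20 mm wide; open, the fingers measure 128 mm over their backs; the gripper's body (75 mm by 189 mm) begins 69 mm behind the grasp point.
Start: joints at [1.342, 0.353, 1.633, -0, 1.155, -0.002], TCP at [0.141, 0.609, 0.215] pointing down, gripper open.
Joint ranges: [-2.63, 2.63], [-0.92, 2.1], [0.06, 2.66], [-1.3, 4.44], [0, 2.69], [-3.02, 3.02]. Speed limits (rad/s): [2.22, 2.22, 2.79, 3.14, 3.14, 3.14].

## Interface

Orientations are given as a rotation vector (axis times angle).
In Python, from cell import get_obs, get_image, camera_info, close_job, grasp_offset gives the robot as it stands.
- The arm moves only by the tool drive_tool, never from a script. Its argument "steps" is one flat list of numbers, 7 for each row, row after row: the shift along the tool's x, y, z in cm, then the turn, a rotation vector about the tool's x, y, z in rad, then the opening, from 0 (shut) to 1 (fully open). In form: [tx, ty, tz, wx, wy, wz, jaw, tx, ty, tz, wx, wy, wz, jaw, ...]. A call has 1 to 12 rows; each row shifts and turns the commanded pose from where the row before left it, along the tool's axes as they then stand; what a row does not reach is not made up. A row lasts 1/8 s, in which the tool goes at most 62.5 mm and 10.7 degrees, less where a joint would pass 70% of its speed; a pose out of reach is approached as far as the arm can. A call with a gripper value outside its range is refused whole. The fingers move at their own pace and stop on an object; the grip force is fixed at half the most. Time passes only in rows, so rows that do not move let the fingers close. It gives the time, the measured TCP pose, the force, the opening and the grip force at its end, in the units of the state.
- get_obs(): the state, without advancing time (a new reading comes with each control period).
- get_image(name): name is "scene" or "top" or "wrist"; returns the picture (400x640x3 uint8, blue, green, red); there is no depth.
- camera_info(name): a dict with "intrinsics" (3x3 intrinsics, pixels), "R" (3x3) and "t" (3): a world point X has camera coordinates R X + t; the wrist camera has in their place "mount" (4x4, takes a point from camera to tool coordinates, whose origin is the TCP and whose axes are the flange's). Camera axes: x right, y down, z forward; pixel columns grow to the right and rows downward; lengths in m; the calibration is good to about 2 mm. The wrist camera is an equidistant fisheye: a pixel r from the principal point sees the ray r / f radians off the axis. A picture is of the moment at which its call begins: read the wrist's pose just before it. camera_info takes no time and is no camera call.
- close_job(): hands the job in; it is judged then, once.
The state is a dict: "time_s": time; "qpos": joint angles; "joint_velocities": joint speeds; "tau": joint torques, N m; "position": TCP position; "orientation": TCP orientation; "contact_force": force on the tool from outside, world axes, zero at the start; "torque": the same for the moment, N m; "grip_width": opening from 0.0 (shut) to 1.0 (fully open); "grip_force": force on a finger pad.
Only numpy, scipy, OpenCV 4.12 (cv2) and the standard library are available. Lean on these libraries where they do the work, as an engineer would, in place of code of your own. Each camera call takes 0.05 s, during which the arm holds its last target. There are 200 camera calls.

## Working session

There is one attempt and no reset: what is moved stays moved. The work goes in short steps, Python scripts to look and compute and a tool call to move; the robot and the scene stay as the last step left them, time stands still between calls to the robot, and variables do not carry over. Pictures are saved under pics/ and viewed, at most 10 in all, crops included, and the job is handed in when it is done.

Besides the shell and the picture viewer there is one more tool, called after ">>>" by a JSON object that holds its "method" and its "body". drive_tool: Moves the arm, as the interface text tells. Its arguments: {"type":"object","properties":{"steps":{"type":"array","items":{"type":"number"}}},"required":["steps"]}

```bash
mkdir -p pics
python3 - <<'E'
from cell import *
import cv2
o=get_obs();print(o)
for n in("scene","top"):
    cv2.imwrite(f"pics/{n}0.png",get_image(n));print(n,camera_info(n))
print(camera_info("wrist"),grasp_offset)
E
```

```text
{'time_s': 0.0, 'qpos': array([ 1.34161572e+00,  3.53656740e-01,  1.63413288e+00,  1.98226396e-05,
        1.15520951e+00, -2.42218394e-03]), 'joint_velocities': array([-0.00090583,  0.00032271,  0.00020706,  0.00063302, -0.00212484,
       -0.00040106]), 'tau': array([ 2.83612957e-03, -5.93854058e+01, -3.34207141e+01,  6.99386350e-02,
        2.35266139e-02, -8.58223189e-05]), 'position': array([0.14040552, 0.60850895, 0.21385887]), 'orientation': array([-3.55420661e-01, -3.12124039e+00,  2.19108549e-03]), 'contact_force': array([ 0.3001935 , -0.63363604, -0.08351329]), 'torque': array([ 0.02699041, -0.0258554 , -0.02713878]), 'grip_force': 0.0, 'grip_width': 1.0012893595983086}
scene {'intrinsics': array([[478.32145978,   0.        , 325.5679829 ],
       [  0.        , 478.32145978, 202.19127548],
       [  0.        ,   0.        ,   1.        ]]), 'R': array([[-0.90214567, -0.43130669,  0.01037905],
       [-0.19270105,  0.38130708, -0.90414115],
       [ 0.38600452, -0.81766708, -0.42710779]]), 't': array([0.43559644, 0.17463001, 0.93973602])}
top {'intrinsics': array([[408.656
[... 171 characters left out ...]
775269, -0.00466786],
       [-0.97665454, -0.06446946, -0.20491364],
       [ 0.2041522 ,  0.01825563, -0.97876893]]), 't': array([-0.01885551,  0.47151273,  1.13212413])}
{'intrinsics': array([[309.70691629,   0.        , 315.74843723],
       [  0.        , 309.70691629, 199.52462708],
       [  0.        ,   0.        ,   1.        ]]), 'mount': array([[ 4.89578232e-04, -9.72053529e-01, -2.34758804e-01,
         6.61416863e-02],
       [ 9.99999876e-01,  4.96419078e-04,  2.99552315e-05,
        -1.54021966e-03],
       [ 8.74206606e-05, -2.34758790e-01,  9.72053652e-01,
        -1.69690373e-01],
       [ 0.00000000e+00,  0.00000000e+00,  0.00000000e+00,
         1.00000000e+00]])} 0.0187
```

View pics/top0.png

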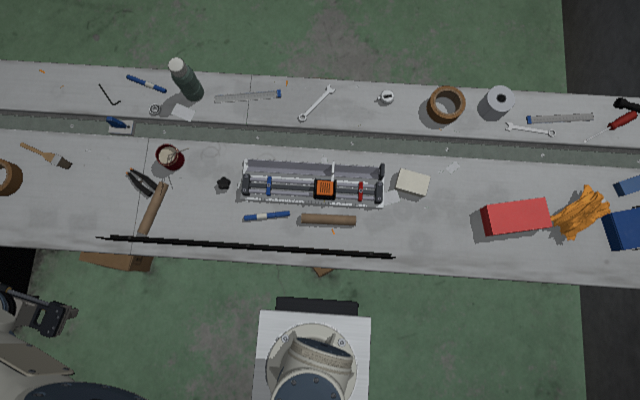

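View pics/scene0.png

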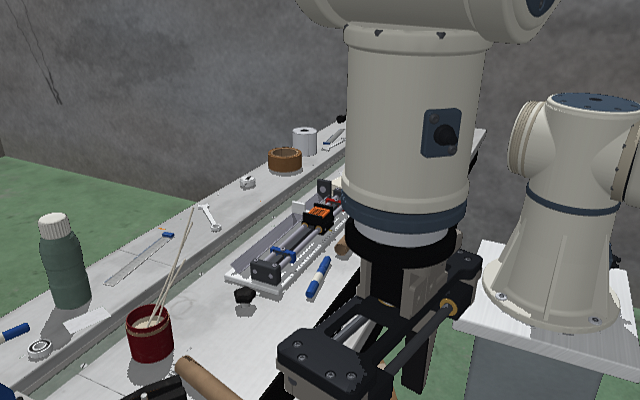

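Top view: slider with orange button at about (325,188), red collar (361,190) to its right (world -y), blue collar (240,186), gauge ends at about (247,187) and (380,187). The scene view agrees. Now I'll measure by colour.

```bash
cat > h.py <<'E'
import numpy as np,cv2
from cell import *
from scipy.spatial.transform import Rotation as Ro
def ray(n,u,v,pose=None):
    c=camera_info(n);K=c["intrinsics"]
    x=np.array([(u-K[0,2])/K[0,0],(v-K[1,2])/K[1,1]])
    if n!="wrist":
        return -c["R"].T@c["t"], c["R"].T@np.r_[x,1]
    th=np.hypot(*x);d=np.r_[x/th*np.sin(th),np.cos(th)]
    M=c["mount"];R=Ro.from_rotvec(pose[1]).as_matrix()
    return pose[0]+R@M[:3,3],R@M[:3,:3]@d
def at(n,u,v,z,pose=None):
    o,d=ray(n,u,v,pose);return o+d*(z-o[2])/d[2]
def blobs(im,box,kind):
    h=cv2.cvtColor(im,cv2.COLOR_BGR2HSV)
    lo,hi={"orange":((6,150,100),(20,255,255)),"red":((0,140,70),(5,255,255)),"blue":((100,120,50),(125,255,255))}[kind]
    m=cv2.inRange(h,lo,hi)
    if kind=="red":m|=cv2.inRange(h,(174,140,70),(180,255,255))
    k=np.zeros_like(m);x0,y0,x1,y1=box;k[y0:y1,x0:x1]=m[y0:y1,x0:x1]
    n,l,s,c=cv2.connectedComponentsWithStats(k)
    return [(s[i],c[i]) for i in range(1,n) if s[i,4]>12]
E
python3 - <<'E'
from h import *
im=cv2.imread("pics/top0.png")
for k,z in(("orange",.060),("red",.046),("blue",.046)):
    for s,c in blobs(im,(235,155,395,207),k): print(k,s,c.round(1),at("top",*c,z).round(4))
for p in((247,187),(380,187)):print(at("top",*p,.05).round(4))
cv2.imwrite("pics/topcrop.png",cv2.resize(im[150:235,210:440],None,fx=3.4,fy=3.4,interpolation=cv2.INTER_CUBIC))
E
```

```text
orange [317 180  16  15 215] [324.3 187.4] [ 0.5015 -0.0024  0.06  ]
red [359 182   4   7  25] [360.5 185.1] [ 0.5186 -0.1071  0.046 ]
red [359 193   4   8  26] [360.2 196.3] [ 0.4853 -0.1076  0.046 ]
blue [267 177   4   8  24] [268.8 180.2] [0.5159 0.1613 0.046 ]
blue [266 186   5   9  30] [268.1 190.2] [0.4857 0.1603 0.046 ]
[0.4903 0.2219 0.05  ]
[ 0.5157 -0.1634  0.05  ]
```

View pics/topcrop.png

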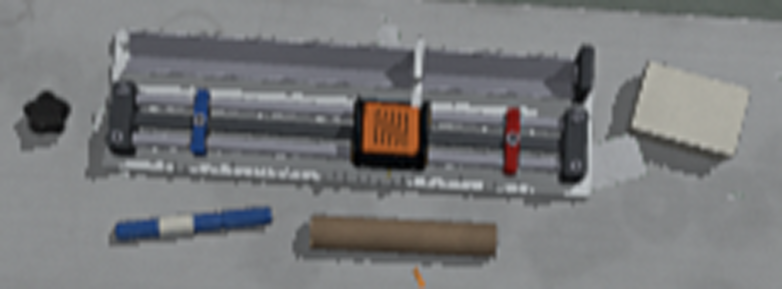

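```bash
cat > plan.py <<'E'
from h import *
import sys
def plan(dst,n,yaw_x=np.pi/2):
    """n rows from the present pose to dst, tool down with tool x at yaw_x"""
    o=get_obs();p=o["position"];R=Ro.from_rotvec(o["orientation"])
    T=Ro.from_matrix(np.c_[[np.cos(yaw_x),np.sin(yaw_x),0],[np.sin(yaw_x),-np.cos(yaw_x),0],[0,0,-1]])
    w=(R.inv()*T).as_rotvec()/n;d=(np.array(dst)-p)/n
    for i in range(n):
        Ri=R*Ro.from_rotvec(w*i);print((Ri.inv().apply(d)*100).round(2),w.round(3))
E
python3 -c "
from plan import *
plan([.50,-.01,.20],14)"
```

```text
[-3.5  -3.73  0.1 ] [-0.     0.     0.096]
[-3.84 -3.38  0.1 ] [-0.     0.     0.096]
[-4.14 -2.99  0.1 ] [-0.     0.     0.096]
[-4.41 -2.58  0.1 ] [-0.     0.     0.096]
[-4.64 -2.15  0.1 ] [-0.     0.     0.096]
[-4.82 -1.69  0.1 ] [-0.     0.     0.096]
[-4.96 -1.22  0.1 ] [-0.     0.     0.096]
[-5.06 -0.74  0.1 ] [-0.     0.     0.096]
[-5.1  -0.25  0.1 ] [-0.     0.     0.096]
[-5.1   0.24  0.1 ] [-0.     0.     0.096]
[-5.06  0.73  0.1 ] [-0.     0.     0.096]
[-4.97  1.21  0.1 ] [-0.     0.     0.096]
[-4.83  1.68  0.1 ] [-0.     0.     0.096]
[-4.64  2.13  0.1 ] [-0.     0.     0.096]
```

>>> {"method": "drive_tool", "body": {"steps": [-3.5, -3.7, 0.1, 0, 0, 0.096, 0, -3.8, -3.4, 0.1, 0, 0, 0.096, 0, -4.1, -3.0, 0.1, 0, 0, 0.096, 0, -4.4, -2.6, 0.1, 0, 0, 0.096, 0, -4.6, -2.2, 0.1, 0, 0, 0.096, 0, -4.8, -1.7, 0.1, 0, 0, 0.096, 0, -5.0, -1.2, 0.1, 0, 0, 0.096, 0, -5.1, -0.7, 0.1, 0, 0, 0.096, 0, -5.1, -0.2, 0.1, 0, 0, 0.096, 0, -5.1, 0.2, 0.1, 0, 0, 0.096, 0, -5.1, 0.7, 0.1, 0, 0, 0.096, 0, -5.0, 1.2, 0.1, 0, 0, 0.096, 0]}}

```text
time_s: 1.6
position: [0.4485, 0.0763, 0.2025]
orientation: [2.002, 2.421, 0.0]
contact_force: [0.5, 0.3, 0.4]
grip_width: 0.003
grip_force: 0.0
```

>>> {"method": "drive_tool", "body": {"steps": [-4.8, 1.7, 0.1, 0, 0, 0.096, 0, -4.6, 2.1, 0.1, 0, 0, 0.096, 0, 0, 0, 0, 0, 0, 0, 0, 0, 0, 0, 0, 0, 0, 0]}}

```text
time_s: 2.1
position: [0.4984, -0.0095, 0.2002]
orientation: [-2.221, -2.221, 0.001]
contact_force: [-0.4, 0.5, 0.6]
grip_width: 0.005
grip_force: 0.0
```

```bash
cat > look.py <<'E'
from plan import *
def look(name):
    o=get_obs();pose=(o["position"],o["orientation"]);im=get_image("wrist");cv2.imwrite(f"pics/{name}.png",im)
    print(o["time_s"],*[x.round(4) for x in pose],o["contact_force"].round(1),o["grip_width"])
    for k,z in(("orange",.060),("red",.046),("blue",.046)):
        for s,c in blobs(im,(0,0,640,400),k):
            if s[4]>40: print(k,s,c.round(1),at("wrist",*c,z,pose).round(4))
    return im,pose
E
python3 -c "
from look import *
look('w1')"
```

```text
2.1 [ 0.4984 -0.0095  0.2002] [-2.2207e+00 -2.2206e+00  1.1000e-03] [-0.4  0.5  0.6] 0.004508879252086584
orange [ 302  162   42   46 1843] [322.2 184.8] [ 0.5039 -0.0048  0.06  ]
blue [237   0  15  17 202] [243.9   7.4] [0.4199 0.1892 0.046 ]
blue [296  26  52  14 468] [321.4  31.1] [0.5031 0.1572 0.046 ]
blue [244  39  21  56 702] [253.9  66.1] [0.4325 0.1201 0.046 ]
blue [532  63  15   8 103] [539.3  66.7] [0.7774 0.148  0.046 ]
```

View pics/w1.png

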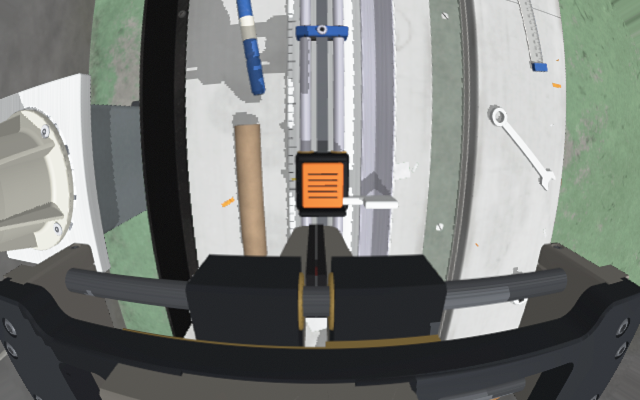

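Wrist view: button at (322,185), i.e. (0.504,-0.005), agreeing with the top view within 3 mm. The blue collar is at (321,31), and the red one is hidden behind the fingers. I'll go down to just above the button.

>>> {"method": "drive_tool", "body": {"steps": [0, 0.45, 3.0, 0, 0, 0, 0, 0, 0, 4.0, 0, 0, 0, 0, 0, 0, 3.5, 0, 0, 0, 0, 0, 0, 2.0, 0, 0, 0, 0, 0, 0, 1.0, 0, 0, 0, 0, 0, 0, 0, 0, 0, 0, 0]}}

```text
time_s: 2.9
position: [0.5032, -0.009, 0.0655]
orientation: [-2.22, -2.222, 0.001]
contact_force: [0.1, 0.4, 0.6]
grip_width: 0.006
grip_force: 0.0
```

```bash
python3 -c "
from look import *
look('w2')
cv2.imwrite('pics/t2.png',cv2.resize(get_image('scene')[150:310,200:400],None,fx=3,fy=3))"
```

```text
2.9 [ 0.5032 -0.009   0.0655] [-2.2196e+00 -2.2224e+00  8.0000e-04] [0.1 0.4 0.6] 0.006494000678429366
orange [ 284  190   71   62 2612] [320.3 210.2] [0.505  0.0065 0.06  ]
orange [174 234  16  13  79] [181.7 239.9] [ 0.4156 -0.0142  0.06  ]
red [305 338  22   9 104] [314.9 342. ] [ 0.5019 -0.1033  0.046 ]
blue [ 199    0   31   80 1620] [214.4  38.7] [0.4382 0.1138 0.046 ]
blue [599  49  17  12 159] [606.6  54.4] [0.7568 0.1408 0.046 ]
```

View pics/w2.png

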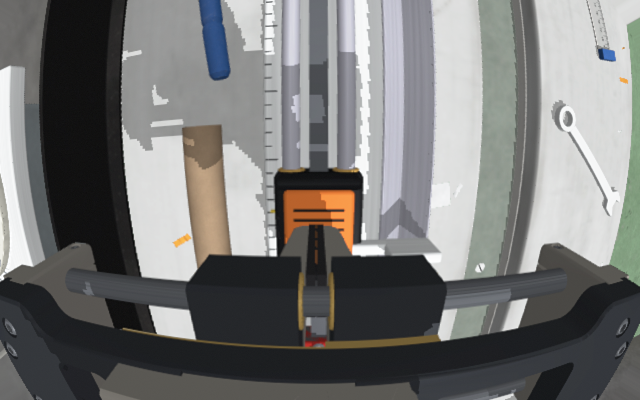

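View pics/t2.png

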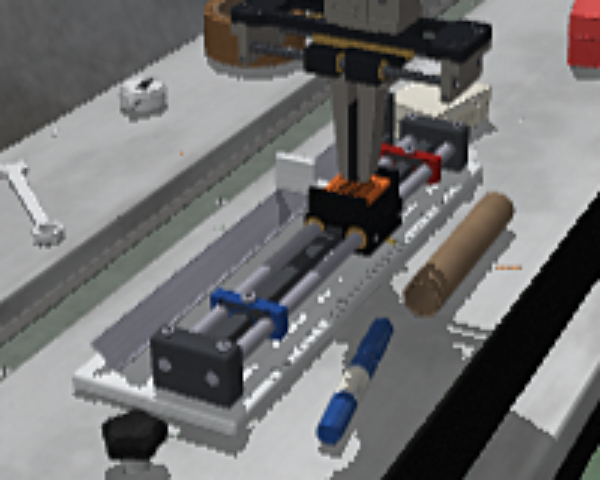

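Wrist view: fingertip centred across the button (at about column 320), button visible from row 190. The scene crop shows the finger over the button, between the cheeks. Pressing now.

>>> {"method": "drive_tool", "body": {"steps": [0, 0, 0.4, 0, 0, 0, 0, 0, 0, 0.3, 0, 0, 0, 0, 0, 0, 0.3, 0, 0, 0, 0, 0, 0, 0.3, 0, 0, 0, 0, 0, 0, 0, 0, 0, 0, 0, 0, 0, 0, 0, 0, 0, 0]}}

```text
time_s: 3.75
position: [0.5041, -0.0097, 0.0534]
orientation: [2.221, 2.221, 0.001]
contact_force: [-2.3, 1.1, 11.6]
grip_width: 0.006
grip_force: 5.8
```

>>> {"method": "drive_tool", "body": {"steps": [-0.2, 0, 0, 0, 0, 0, 0, -0.5, 0, 0, 0, 0, 0, 0, -0.5, 0, 0, 0, 0, 0, 0, -0.5, 0, 0, 0, 0, 0, 0, -0.5, 0, 0, 0, 0, 0, 0, -0.5, 0, 0, 0, 0, 0, 0, -0.5, 0, 0, 0, 0, 0, 0, -0.5, 0, 0, 0, 0, 0, 0, -0.5, 0, 0, 0, 0, 0, 0, -0.5, 0, 0, 0, 0, 0, 0, -0.5, 0, 0, 0, 0, 0, 0, -0.5, 0, 0, 0, 0, 0, 0]}}

```text
time_s: 5.25
position: [0.5043, -0.0668, 0.0535]
orientation: [2.221, 2.22, 0.002]
contact_force: [-1.8, 2.0, 12.8]
grip_width: 0.002
grip_force: 5.8
```

```bash
python3 -c "
from look import *
im,p=look('w3')
a=get_image('scene')[150:310,200:400];cv2.imwrite('pics/s3.png',cv2.resize(a,None,fx=3,fy=3))"
```

```text
5.25 [ 0.5043 -0.0668  0.0535] [2.2212e+00 2.2205e+00 1.6000e-03] [-1.8  2.  12.8] 0.002019269590440166
orange [158 169  18  16 108] [166.5 176.7] [ 0.4172 -0.0284  0.06  ]
orange [ 281  193   73   58 2489] [318.1 212.1] [ 0.5048 -0.0491  0.06  ]
blue [206   0  19   6  77] [214.9   1.8] [0.4428 0.0771 0.046 ]
blue [599   0  26  11 176] [609.9   3.6] [0.7596 0.1302 0.046 ]
```

View pics/s3.png

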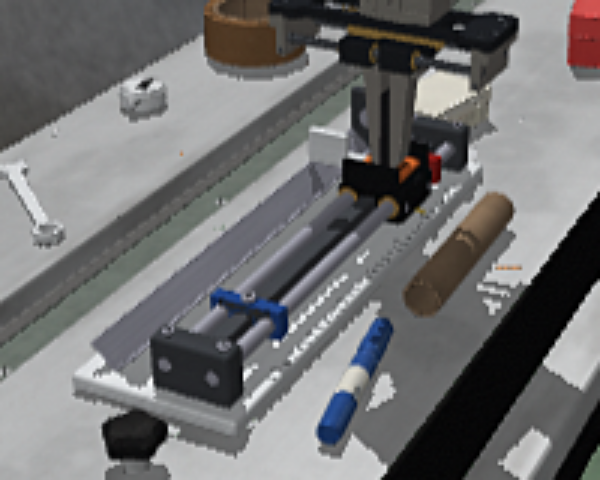

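The slider follows and is close to the red collar, at about (435,165) in the crop. I'll creep to contact.

>>> {"method": "drive_tool", "body": {"steps": [-0.2, 0, 0, 0, 0, 0, 0, -0.2, 0, 0, 0, 0, 0, 0, -0.2, 0, 0, 0, 0, 0, 0, -0.2, 0, 0, 0, 0, 0, 0]}}

```text
time_s: 5.85
position: [0.5043, -0.0748, 0.0535]
orientation: [2.221, 2.22, 0.002]
contact_force: [-1.7, 1.6, 11.5]
grip_width: 0.003
grip_force: 5.8
```

>>> {"method": "drive_tool", "body": {"steps": [-0.2, 0, 0, 0, 0, 0, 0, -0.1, 0, 0, 0, 0, 0, 0, -0.1, 0, 0, 0, 0, 0, 0]}}

```text
time_s: 6.22
position: [0.5044, -0.0778, 0.0535]
orientation: [-2.223, -2.22, -0.003]
contact_force: [-1.3, 9.1, 11.5]
grip_width: 0.004
grip_force: 5.7
```

>>> {"method": "drive_tool", "body": {"steps": [-0.1, 0, 0, 0, 0, 0, 0, -0.1, 0, 0, 0, 0, 0, 0]}}

```text
time_s: 6.48
position: [0.5045, -0.0797, 0.0535]
orientation: [2.223, 2.22, 0.004]
contact_force: [-0.7, 8.8, 11.4]
grip_width: 0.005
grip_force: 5.7
```

```bash
python3 -c "
from look import *
look('w4')"
```

```text
6.475 [ 0.5045 -0.0797  0.0535] [2.2225 2.2203 0.0035] [-0.7  8.8 11.4] 0.004795227744864312
orange [620   9  20  14 111] [630.7  16.3] [0.7743 0.1068 0.06  ]
orange [157 153  18  16 111] [165.1 160.5] [ 0.4173 -0.0318  0.06  ]
orange [ 281  186   73   65 2902] [317.6 208.2] [ 0.5047 -0.0598  0.06  ]
```

The side force levels off at 9 N (friction limit) after about 67 mm of travel, as predicted, so the slider is against the stop. Lifting straight up.

>>> {"method": "drive_tool", "body": {"steps": [0, 0, -0.2, 0, 0, 0, 0, 0, 0, -0.3, 0, 0, 0, 0, 0, 0, -0.3, 0, 0, 0, 0, 0, 0, -0.5, 0, 0, 0, 0, 0, 0, -2.0, 0, 0, 0, 0, 0, 0, -4.0, 0, 0, 0, 0, 0, 0, -5.0, 0, 0, 0, 0, 0, 4.0, 0, -3.0, 0, 0, 0, 0, 5.0, 0, -2.0, 0, 0, 0, 0, 5.0, 0, 0, 0, 0, 0, 0, 0, 0, 0, 0, 0, 0, 0, 0]}}

```text
invalid input at $.steps: expected a multiple of 7 numbers
```

```bash
python3 -c "
from look import *
im,p=look('w5')
t=get_image('top')
a=cv2.resize(t[150:235,230:430],None,fx=3,fy=3,interpolation=cv2.INTER_CUBIC);b=cv2.resize(get_image('scene')[150:260,200:400],None,fx=3,fy=3)
cv2.imwrite('pics/f.png',np.vstack([a,b]))
for k,z in(('orange',.06),('red',.046)):
  for s,c in blobs(t,(235,155,395,207),k): print('top',k,s,at('top',*c,z).round(4))"
```

```text
6.525 [ 0.5045 -0.0798  0.0535] [2.2225 2.2202 0.0035] [-1.1  7.5 11.2] 0.007507594618986037
orange [620   8  20  15 121] [630.7  16. ] [0.7745 0.107  0.06  ]
orange [157 153  18  16 112] [165.1 160.4] [ 0.4173 -0.0318  0.06  ]
orange [ 281  186   73   65 2902] [317.7 208.2] [ 0.5048 -0.0598  0.06  ]
```

View pics/f.png

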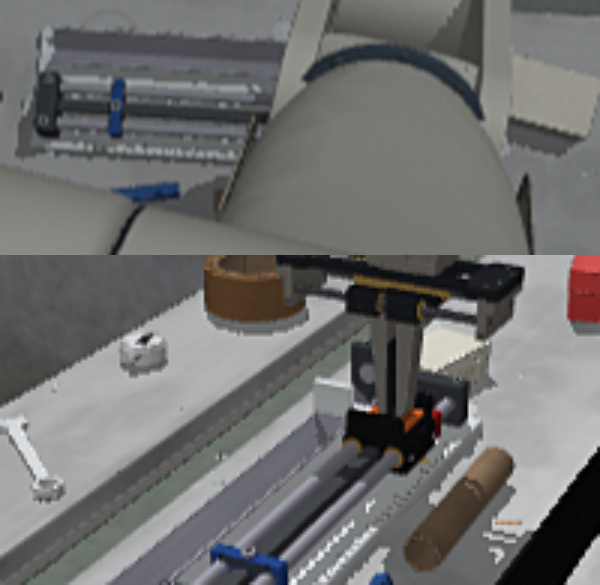

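View pics/w5.png

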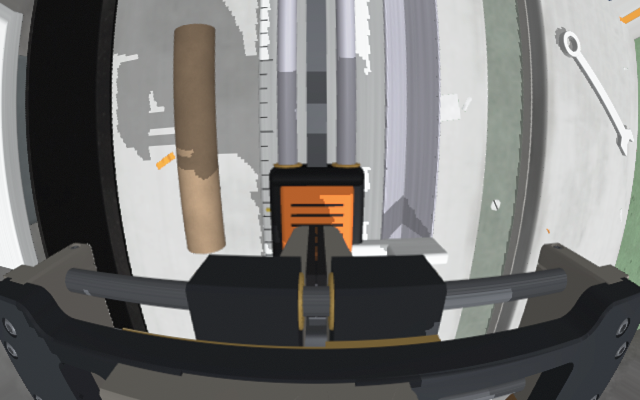

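The move was refused (row count error), so the arm still holds the button down. The crop shows the slider at the red collar. Lifting now, then moving aside for a clear view.

>>> {"method": "drive_tool", "body": {"steps": [0, 0, -0.2, 0, 0, 0, 0, 0, 0, -0.3, 0, 0, 0, 0, 0, 0, -0.3, 0, 0, 0, 0, 0, 0, -0.5, 0, 0, 0, 0, 0, 0, -2.0, 0, 0, 0, 0, 0, 0, -4.0, 0, 0, 0, 0, 0, 0, -5.0, 0, 0, 0, 0, -4, 0, -3, 0, 0, 0, 0, -5, 0, 0, 0, 0, 0, 0, -5, 0, 0, 0, 0, 0, 0, 0, 0, 0, 0, 0, 0, 0]}}

```text
time_s: 8.05
position: [0.5032, -0.2235, 0.2056]
orientation: [2.225, 2.217, -0.001]
contact_force: [0.2, -0.1, 0.4]
grip_width: 0.006
grip_force: 0.0
```

```bash
python3 -c "
from look import *
im,p=look('w6')"
```

```text
8.05 [ 0.5032 -0.2235  0.2056] [ 2.2250e+00  2.2172e+00 -1.0000e-03] [ 0.2 -0.1  0.4] 0.006209044570220144
orange [ 297   22   42   43 1637] [317.4  42.8] [ 0.5044 -0.0727  0.06  ]
orange [215  30  13   9  45] [221.2  34.1] [ 0.4038 -0.0571  0.06  ]
red [292  74  51  13 486] [317.2  79.9] [ 0.5041 -0.11    0.046 ]
```

View pics/w6.png

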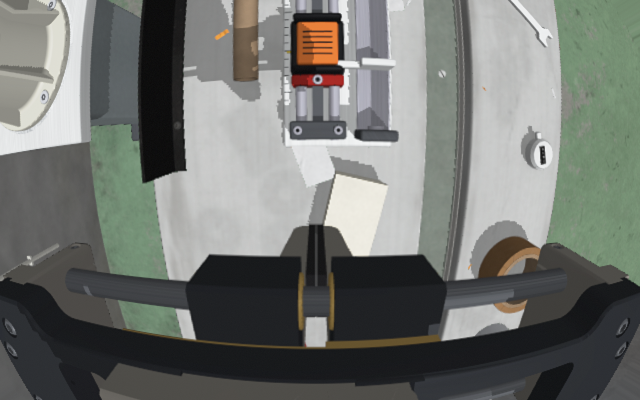

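The wrist view shows the slider (button at (317,43)) against the red collar (317,80). The centres are 37 mm apart against 38 mm expected, so they touch within measuring error. The carton, tube and the rest look undisturbed, and nothing is touching the robot.

```bash
python3 -c "
from cell import *
print(close_job())"
```

```text
the job is handed in; nothing more can be done
None
```

The slider stands against the red stop collar with the button released, no loose item looked moved in the camera views, and I handed the job in at about 8 s; no verdict came back.

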